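# Size a microscope stage insert in a stepped gauge

## Task

Find the size of the stage insert that stands on the square white plastic mat: pick it up by its knob and, holding it, try it on the recesses of the stepped gauge one after the other, from the smallest step upward, until it enters. Leave it there, upright, flush and let go, in the first step that takes it; set it in rather than dropping it, and leave the insert on the round mat and everything else on the bench where it is.

Things in the scene. Friction and masses are not known exactly. Their poses are not given: they have to be found in the camera images.
- insert_a_mid (a point): centre, half-way up (27 mm above the underside), of one of the two stage inserts, loose: a dark steel disc 12 mm thick with an upright round lifting knob, 22 mm in diameter, on its centre from 12 mm to 54 mm above the underside; 0.1 to 0.2 kg. The disc's diameter is not marked, somewhere between 50 and 61 mm, and differs between the two; its lower rim is bevelled by 1.5 mm. z is up along the knob. Stands upright on one of the two white plastic mats, either one
- insert_b_mid (a point): centre, half-way up (27 mm above the underside), of one of the two stage inserts, loose: a dark steel disc 12 mm thick with an upright round lifting knob, 22 mm in diameter, on its centre from 12 mm to 54 mm above the underside; 0.1 to 0.2 kg. The disc's diameter is not marked, somewhere between 50 and 61 mm, and differs between the two; its lower rim is bevelled by 1.5 mm. z is up along the knob. Stands upright on one of the two white plastic mats, either one
- insert_a: the same insert as insert_a_mid, origin at the centre of its underside
- insert_b: the same insert as insert_b_mid, origin at the centre of its underside
- step1 (a point): Smallest (lowest) step of the gauge, centre of its round recess at the level of the step's top face (24 mm above the bench); the recess is 46 mm in diameter and 12 mm deep with a flat floor and a 1 mm bevelled mouth. An insert that is too big rests on the face (its underside level with this point); one that enters has at least 1 mm of play all round and goes 12 mm down until its disc is flush with the face
- step2 (a point): Second step of the gauge, centre of its round recess at the level of the step's top face (30 mm above the bench); the recess is 54 mm in diameter and 12 mm deep with a flat floor and a 1 mm bevelled mouth. An insert that is too big rests on the face (its underside level with this point); one that enters has at least 1 mm of play all round and goes 12 mm down until its disc is flush with the face
- step3 (a point): Third step of the gauge, centre of its round recess at the level of the step's top face (36 mm above the bench); the recess is 62 mm in diameter and 12 mm deep with a flat floor and a 1 mm bevelled mouth. An insert that is too big rests on the face (its underside level with this point); one that enters has at least 1 mm of play all round and goes 12 mm down until its disc is flush with the face
- step4 (a point): Largest (highest) step of the gauge, centre of its round recess at the level of the step's top face (42 mm above the bench); the recess is 70 mm in diameter and 12 mm deep with a flat floor and a 1 mm bevelled mouth. An insert that is too big rests on the face (its underside level with this point); one that enters has at least 1 mm of play all round and goes 12 mm down until its disc is flush with the face
- gauge: fixed aluminium stepped gauge, like a low staircase of four treads, 96 mm along its x, 328 mm along its y, each tread 82 mm wide and 6 mm higher than the one before; smallest and lowest tread at its +y end. Origin at the centre of its underside
- square_mat: square white plastic mat, 90 x 90 mm, 5 mm thick, fixed; the insert to be sized stands on it. Origin at the centre of its underside
- round_mat: round white plastic mat, 96 mm across, 5 mm thick, fixed; the other insert stands on it. Origin at the centre of its underside
- forceps: bystander, loose: steel forceps lying flat, 126 mm long along its x, 18 mm wide, 6 mm high. Origin at its underside, about its middle
- slide_box: bystander, loose: closed microscope-slide box, 87 x 97 mm, 34 mm high. Origin at its underside, about its middle
- petri_stack: bystander, loose: stack of three glass dishes, 93 mm across, 44 mm high (one piece). Origin at its underside, about its middle
- dropper_bottle: bystander, loose: brown dropper bottle, 36 mm across, 75 mm high. Origin at its underside, about its middle
- beaker: bystander, loose: small glass beaker, 64 mm across, 85 mm high. Origin at its underside, about its middle
- lens_brush: bystander, loose: lens brush lying flat, 150 mm long along its x. Origin at its underside, about its middle
Mind the look-alikes: they are no part of the job. What is shaped like the insert_a but green, purple or red is not meant.

How it is judged:
By the outcome, as a careful person would: the job done as asked, in the order asked, and still so for the second after the job is handed in, with the robot touching nothing.
It also fails if it takes over 51 s, if anything falls off the work surface, if the arm or the gripper's body presses on something with over 40 N, if the wrist force passes 120 N, or if a joint passes its speed limit or range.

## Robot

A 7-joint arm with a two-finger parallel gripper is mounted at the origin on the work surface. World frame = base frame: x ahead of the robot, y to its left, z up, the work surface at z = 0. Lengths are in mm, angles in degrees, forces in N, time in s.
With the tool pointing down it reaches from about 425 to 925 mm from the base axis. Payload 6.8 kg.
Tool frame: the origin (TCP) lies between the finger pads; the fingertips stand ahead of it and the grasp point (between the pads) lies 6 mm ahead of it (manip.tips_ahead is the y of the fingertips in the tool frame, in mm); y points along the fingers, x is the direction in which the jaws open and shut, and the axes are right-handed (so a half turn about y gives the same grasp; the last joint's range is limited). The gripper opens to 85 mm and grips with 20 to 120 N. Pads are 22 mm wide; open, the fingers measure 114 mm over their backs; the gripper's body (76 mm by 85 mm) begins 54 mm behind the grasp point. The pads swing forward as they close: fully open they stand 13 mm farther back than shut.
Start: joints at [68.463, 27.33, 1.283, 89.118, -0.659, 63.558, -4.761], TCP at [178.62, -650.954, 256.308] pointing down, gripper open.
Joint ranges: [-169.35, 169.35], [-19.33, 120.38], [-80.79, 83.38], [13.8, 139.57], [-78.32, 258.32], [9.67, 109.79], [-169.56, 169.56]. Speed limits (degrees/s): [136.94, 136.94, 180, 180, 180, 180, 180].

## Interface

Orientations are given as [roll, pitch, yaw] about the fixed x, y, z axes, in that order (R = Rz(yaw) Ry(pitch) Rx(roll)).
In Python, from rig import manip, imaging gives the robot as it stands.
- The arm moves only by the tool move_arm, never from a script. Its argument "increments" is a list of rows, each an object with "gripper": the opening, from -1 (shut) to 1 (fully open); "linear": the shift along the tool's x, y, z as a fraction of full scale, a list of three; "rotation": the turn, a rotation vector about the tool's x, y, z as a fraction of full scale, a list of three. In form: [{"gripper": gripper, "linear": [x, y, z], "rotation": [wx, wy, wz]}, ...]. A call has 1 to 12 rows; each row shifts and turns the commanded pose from where the row before left it, along the tool's axes as they then stand; what a row does not reach is not made up. Full scale, the value 1, is 0.1 m for a shift and 2 rad for a turn. A row lasts 1/8 s, in which the tool goes at most 62.5 mm and 10.7 degrees, less where a joint would pass 70% of its speed; a pose out of reach is approached as far as the arm can. A call with a number of a shift or a turn outside -1 to 1 is refused whole. A call with a gripper value outside its range is refused whole. The fingers move at their own pace and stop on an object; "force" is the grip in N (left out, the last holds). Time passes only in rows, so rows that do not move let the fingers close. It gives the time, the measured TCP pose, the force and the opening at its end, in the units of the state.
- manip.get_obs(): the state, without advancing time (a new reading comes with each control period).
- imaging.capture(name): name is "scene" or "top" or "wrist"; returns the picture (420x560x3 uint8, blue, green, red); there is no depth.
- imaging.camera_params(name): a dict with "fx", "fy", "cx", "cy" (pixels), "R" (3x3) and "t" (3): a world point X has camera coordinates R X + t. Camera axes: x right, y down, z forward; pixel columns grow to the right and rows downward; lengths in mm; the calibration is good to about 2 mm. A picture is of the moment at which its call begins: read the wrist's pose just before it. camera_params takes no time and is no camera call; for the wrist camera it gives the pose at the moment of the call.
- manip.close_job(): hands the job in, once; it reports no verdict.
The state is a dict: "time_s": time; "joints": joint angles; "dq": joint speeds; "tau": joint torques, N m; "eef_pos": TCP position; "ee_rot": TCP orientation; "contact_force": force on the tool from outside, world axes, zero at the start; "wrist_torque": the same for the moment, N m; "width": opening from 0.0 (shut) to 1.0 (fully open).
Only numpy, scipy, OpenCV 4.12 (cv2) and the standard library are available. Lean on these libraries where they do the work, as an engineer would, in place of code of your own. Each camera call takes 0.05 s, during which the arm holds its last target.

## Working session

There is one attempt and no reset: what is moved stays moved. The work goes in short steps, Python scripts to look and compute and a tool call to move; the robot and the scene stay as the last step left them, time stands still between calls to the robot, and variables do not carry over. Pictures are saved under pics/ and viewed, and the job is handed in when it is done.

Besides the shell and the picture viewer there is one more tool, called as a command line: name --argument value ..., lists and objects as JSON in quotes. move_arm: Moves the arm, as the interface text tells. Its arguments: {"type":"object","properties":{"increments":{"type":"array"},"force":{"type":"number"}},"required":["increments"]}

```bash
ls; mkdir -p pics
python3 - <<'E'
from rig import manip, imaging
import cv2
o=manip.get_obs(); print(o, manip.tips_ahead)
for n in ["scene","top","wrist"]:
    cv2.imwrite(f"pics/{n}0.png",imaging.capture(n)); p=imaging.camera_params(n); print(n,p)
E
```

```text
pics
{'time_s': 0.0, 'joints': array([68.46095111, 27.3774392 ,  1.28079025, 89.177082  , -0.659447  ,
       63.55816525, -4.76291728]), 'dq': array([ 0.05829151,  0.07928873, -0.06886763,  0.06263939,  0.08236254,
       -0.05453898, -0.0865438 ]), 'tau': array([ 5.58980501e-04, -5.96448755e+01,  1.60841726e+00, -2.81204009e+01,
        1.25589242e-02,  9.09518480e-03, -6.47692545e-06]), 'eef_pos': array([ 178.47097726, -650.42003531,  255.31577487]), 'ee_rot': array([-90.00776527,   0.10504646, -74.65599182]), 'contact_force': array([-0.06312391, -0.52018184, -0.32932003]), 'wrist_torque': array([-0.05049086, -0.02654527,  0.02134878]), 'width': 1.0055944882277548} 25.0
scene {'fx': 458.4467233827604, 'fy': 458.4467233827604, 'cx': 276.64550767857025, 'cy': 211.27452946091776, 'R': array([[ 0.42979703,  0.90277971, -0.01622706],
       [ 0.61705131, -0.30679229, -0.7246559 ],
       [-0.65918298,  0.30144203, -0.68891981]]), 't': array([-227.91115465, -298.66853018, 1631.21733033])}
top {'fx': 506.6043101916739, 'fy': 506.6043101916739, 'cx': 276.4473184413464, 'cy': 205.7365772147266, 'R': array([[ 0.02789863, -0.99959795, -0.00505915],
       [-0.99588492, -0.02735772, -0.08639902],
       [ 0.08622588,  0.00744874, -0.99624777]]), 't': array([ -36.08127312,  571.76780101, 1196.57350013])}
wrist {'fx': 335.72764881321706, 'fy': 335.72764881321706, 'cx': 277.32610022188385, 'cy': 213.14860818386447, 'R': array([[ 0.26534004, -0.96415168, -0.00248892],
       [-0.92657631, -0.25571107,  0.27580461],
       [-0.26655392, -0.07087583, -0.9612105 ]]), 't': array([-673.14267613,  -36.84045662,  378.99589635])}
```

View pics/scene0.png

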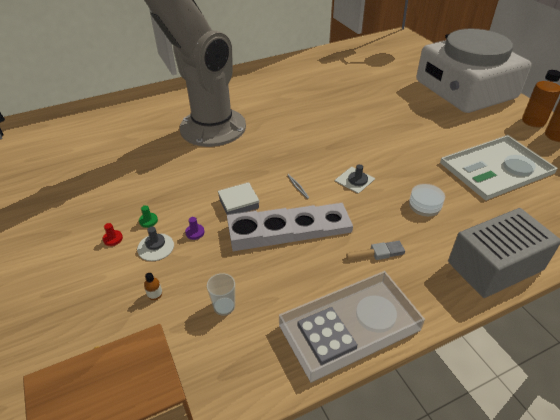

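View pics/top0.png

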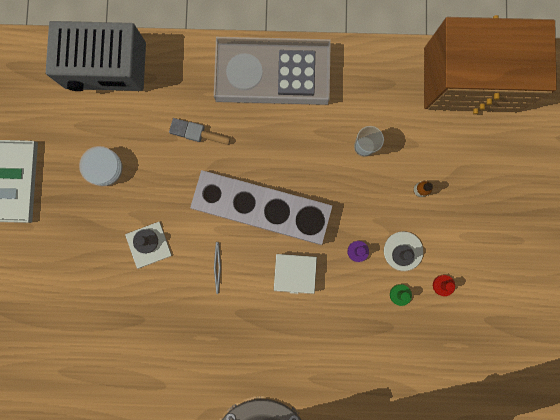

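View pics/wrist0.png

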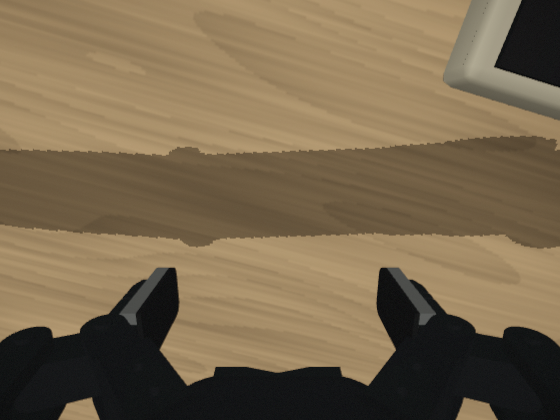

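Square mat with an insert is at about (148,243) in top; gauge steps at (212,193), (244,202), (277,211), (310,220), smallest on the left. I'll measure these on enlarged crops.

```bash
python3 - <<'E'
import cv2,numpy as np
im=cv2.imread('pics/top0.png')
a=cv2.resize(im[165:250,180:340],None,fx=5,fy=5,interpolation=cv2.INTER_CUBIC);cv2.imwrite('pics/tg.png',a)
b=cv2.resize(im[215:275,115:185],None,fx=8,fy=8,interpolation=cv2.INTER_CUBIC);cv2.imwrite('pics/tm.png',b)
E
cat > h.py <<'E'
import numpy as np
def ray(p,u,v,z):
    R=np.array(p['R']);t=np.array(p['t']);c=-R.T@t
    d=R.T@np.array([(u-p['cx'])/p['fx'],(v-p['cy'])/p['fy'],1])
    return c+d*(z-c[2])/d[2]
def proj(p,X):
    c=np.array(p['R'])@np.array(X)+p['t']; return np.array([p['fx']*c[0]/c[2]+p['cx'],p['fy']*c[1]/c[2]+p['cy']])
E
```

```text
(no output)
```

View pics/tg.png

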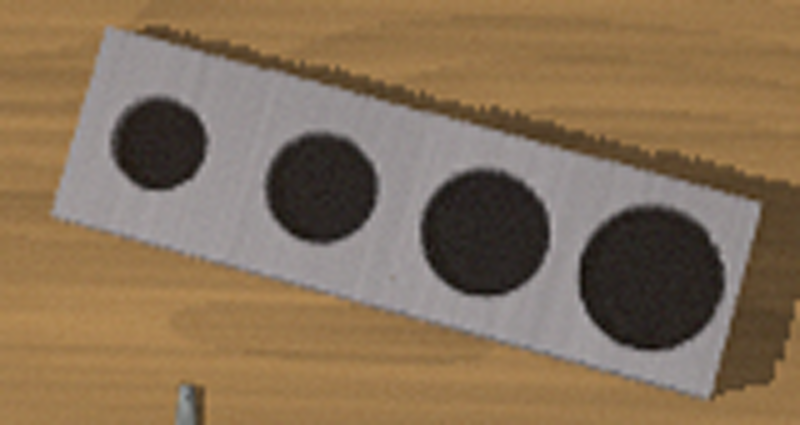

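View pics/tm.png

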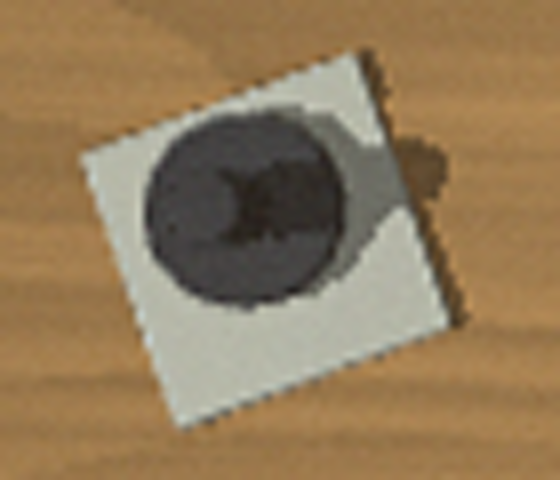

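Run:
```python
from rig import manip, imaging
from h import *
import cv2
p=imaging.camera_params('top'); im=cv2.imread('pics/top0.png')
g=cv2.resize(cv2.cvtColor(im,cv2.COLOR_BGR2GRAY),None,fx=8,fy=8,interpolation=cv2.INTER_CUBIC)
P=[]
for i,(s,z) in enumerate(zip([(211.5,193.5),(244.3,202.3),(277,211.3),(310,220.3)],[24,30,36,42])):
    m=np.zeros(g.shape,np.uint8); cv2.circle(m,(int(s[0]*8),int(s[1]*8)),19*8,255,-1)
    b=((g<90)&(m>0)).astype(np.uint8)
    n,l,st,c=cv2.connectedComponentsWithStats(b); k=1+np.argmax(st[1:,4]); 
    u,v=(c[k]+.5)/8-.5; X=ray(p,u,v,z); P.append(X); print(i+1,u,v,X.round(1),2*np.sqrt(st[k,4]/np.pi)/8*1150/506)
P=np.array(P)[:,:2]; print(np.linalg.norm(np.diff(P,axis=0),axis=1)); d=P[0]-P[3]; print('gauge +y dir deg',np.degrees(np.arctan2(d[1],d[0])))
u,v=(246.5)/8-.5+115,(208.5)/8-.5+215
print('disc',ray(p,u,v,17))
for q in [(80,155),(360,50),(460,325),(180,428)]: print(ray(p,(q[0]+.5)/8-.5+115,(q[1]+.5)/8-.5+215,5).round(1))
# scene check
s=imaging.camera_params('scene'); 
for X,z in zip(P,[24,30,36,42]): print(proj(s,[*X,z]).round(1))
print(proj(s,[*ray(p,u,v,17)[:2],59]))
```

```text
1 211.39642190640254 193.33205211024978 [598.4 137.9  24. ] 42.30328909554784
2 243.81094061115851 202.17775254988013 [578.5  58.3  30. ] 50.28742281300925
3 276.54706446895375 211.16005270854913 [558.6 -20.9  36. ] 58.07576194833359
4 309.7397813576112 220.1888532477947 [ 538.9 -100.2   42. ] 66.0062532119098
[81.99480079 81.72281655 81.68494403]
gauge +y dir deg 75.95985020813107
disc [480.14286946 293.9794665   17.        ]
[495.  348.7   5. ]
[529.4 264.7   5. ]
[446.6 230.3   5. ]
[413.2 313.8   5. ]
[332.4 215.2]
[303.5 218.1]
[273.9 221.1]
[243.7 224.1]
[358.36202068 165.74192988]
```

```bash
cat >> h.py <<'E'
from scipy.spatial.transform import Rotation as Ro
def R_of(yaw): return Ro.from_euler('xyz',[-90,0,yaw],degrees=True)
def rows(wps,R0,nd=2):
    """wps: list of (pos,yaw); first is start. prints shift/100mm and turn about tool y/2rad"""
    pos=np.array(wps[0][0],float);R=R0
    for X,y in wps[1:]:
        l=np.round(R.inv().apply(np.array(X)-pos)/100,nd); pos=pos+R.apply(l*100)
        w=np.round((R.inv()*R_of(y)).as_rotvec()/2,nd+1); R=R*Ro.from_rotvec(w*2)
        print(l.tolist(),w.tolist(),pos.round(1),R.as_euler('xyz',degrees=True).round(1))
E
python3 - <<'E'
from rig import manip
from h import *
o=manip.get_obs(); p=o['eef_pos']; W=[(p,0)]
for i in range(1,20):
    s=i/19; az=np.radians(-74.7+s*(31.5+74.7)); r=675+s*(563-675); 
    W.append(([r*np.cos(az),r*np.sin(az),255-95*s],-74.66+60.66*s))
rows(W,Ro.from_euler('xyz',o['ee_rot'],degrees=True))
E
```

```text
[-0.09, 0.06, 0.65] [0.0, -0.028, -0.001] [ 238.8 -624.7  249.6] [-90.   -0.  -71.4]
[-0.11, 0.05, 0.64] [0.0, -0.028, 0.0] [ 296.  -593.9  244.6] [-90.   -0.  -68.2]
[-0.15, 0.05, 0.63] [0.0, -0.028, 0.0] [ 348.9 -556.6  239.6] [-90.  -0. -65.]
[-0.16, 0.05, 0.62] [0.0, -0.027, 0.0] [ 398.4 -515.9  234.5] [-90.   -0.  -61.9]
[-0.2, 0.05, 0.6] [0.0, -0.028, 0.0] [ 441.9 -470.1  229.5] [-90.   -0.  -58.7]
[-0.21, 0.04, 0.59] [0.0, -0.028, 0.0] [ 481.4 -421.5  225.5] [-90.   -0.  -55.5]
[-0.24, 0.05, 0.58] [0.0, -0.028, 0.0] [ 515.7 -368.9  220.4] [-90.   -0.  -52.3]
[-0.26, 0.05, 0.56] [0.0, -0.028, 0.0] [ 544.1 -314.1  215.4] [-90.   -0.  -49.1]
[-0.29, 0.05, 0.54] [0.0, -0.028, 0.0] [ 565.9 -256.8  210.4] [-90.   -0.  -45.9]
[-0.3, 0.05, 0.53] [0.0, -0.028, 0.0] [ 583.1 -198.4  205.3] [-90.   -0.  -42.7]
[-0.32, 0.05, 0.51] [0.0, -0.027, 0.0] [ 594.1 -139.2  200.3] [-90.   -0.  -39.6]
[-0.34, 0.05, 0.49] [0.0, -0.028, 0.0] [599.2 -79.8 195.3] [-90.   -0.  -36.4]
[-0.36, 0.05, 0.46] [0.0, -0.028, 0.0] [597.5 -21.4 190.2] [-90.   -0.  -33.2]
[-0.37, 0.05, 0.45] [0.0, -0.028, 0.0] [591.1  36.5 185.2] [-90.  -0. -30.]
[-0.39, 0.05, 0.43] [0.0, -0.028, 0.0] [578.8  93.3 180.1] [-90.   -0.  -26.8]
[-0.4, 0.05, 0.41] [0.0, -0.028, 0.0] [561.5 147.9 175.1] [-90.   -0.  -23.5]
[-0.41, 0.05, 0.38] [0.0, -0.028, 0.0] [539.1 199.1 170.1] [-90.   -0.  -20.3]
[-0.43, 0.05, 0.37] [0.0, -0.027, 0.0] [511.7 248.7 165. ] [-90.   -0.  -17.2]
[-0.44, 0.05, 0.34] [0.0, -0.028, 0.0] [479.7 294.2 160. ] [-90.  -0. -14.]
```

move_arm --increments '[{"gripper": 1,"linear": [-0.09,0.04,0.6],"rotation": [0,-0.028,0]},{"gripper": 1,"linear": [-0.11,0.04,0.6],"rotation": [0,-0.028,0]},{"gripper": 1,"linear": [-0.13,0.04,0.6],"rotation": [0,-0.028,0]},{"gripper": 1,"linear": [-0.15,0.04,0.6],"rotation": [0,-0.028,0]},{"gripper": 1,"linear": [-0.17,0.04,0.58],"rotation": [0,-0.028,0]},{"gripper": 1,"linear": [-0.2,0.04,0.58],"rotation": [0,-0.028,0]},{"gripper": 1,"linear": [-0.22,0.04,0.57],"rotation": [0,-0.028,0]},{"gripper": 1,"linear": [-0.26,0.04,0.55],"rotation": [0,-0.028,0]},{"gripper": 1,"linear": [-0.29,0.04,0.53],"rotation": [0,-0.028,0]},{"gripper": 1,"linear": [-0.3,0.04,0.52],"rotation": [0,-0.028,0]}]'

```text
time_s: 1.4
eef_pos: [568.5, -212.9, 216.0]
ee_rot: [-90.0, 0.0, -42.5]
contact_force: [1.1, 0.1, -0.5]
width: 1.004
```

Run:
```python
from rig import manip,imaging
from h import *
o=manip.get_obs(); p=o['eef_pos']; W=[(p,0)]
c=imaging.camera_params('wrist'); R=c['R'];t=c['t']; C=-R.T@t; Rt=Ro.from_euler('xyz',o['ee_rot'],degrees=True)
print('cam in tool',Rt.inv().apply(C-p), 'fwd',Rt.inv().apply(R[2]))
a0=np.degrees(np.arctan2(p[1],p[0]));r0=np.hypot(p[0],p[1]);n=10
for i in range(1,n+1):
    s=i/n; az=np.radians(a0+s*(31.5-a0)); r=r0+s*(563-r0)
    W.append(([r*np.cos(az),r*np.sin(az),216-66*s],-42.5+28.5*s))
rows(W,Rt)
```

```text
cam in tool [  -0.63252171 -117.22344859   70.02014539] fwd [-0.00131693  0.96144967 -0.27497783]
[-0.27, 0.07, 0.48] [-0.0, -0.025, -0.0] [ 581.  -159.2  209. ] [-90.    0.  -39.6]
[-0.28, 0.06, 0.47] [-0.0, -0.024, -0.0] [ 589.4 -105.2  203. ] [-90.    0.  -36.8]
[-0.31, 0.07, 0.45] [-0.0, -0.025, -0.0] [591.5 -50.6 196. ] [-90.   0. -34.]
[-0.32, 0.06, 0.43] [-0.0, -0.025, -0.0] [589.   3. 190.] [-90.    0.  -31.1]
[-0.33, 0.07, 0.42] [-0.0, -0.025, 0.0] [582.5  56.  183. ] [-90.   -0.  -28.3]
[-0.35, 0.07, 0.4] [-0.0, -0.025, 0.0] [570.6 107.8 176. ] [-90.   -0.  -25.4]
[-0.36, 0.06, 0.38] [-0.0, -0.025, 0.0] [554.4 157.5 170. ] [-90.   -0.  -22.5]
[-0.38, 0.07, 0.37] [-0.0, -0.025, 0.0] [533.4 206.3 163. ] [-90.   -0.  -19.7]
[-0.38, 0.06, 0.34] [-0.0, -0.025, 0.0] [509.1 251.1 157. ] [-90.   -0.  -16.8]
[-0.4, 0.07, 0.33] [-0.0, -0.024, 0.0] [480.3 294.2 150. ] [-90.  -0. -14.]
```

move_arm --increments '[{"gripper": 1,"linear": [-0.27,0.06,0.48],"rotation": [0,-0.025,0]},{"gripper": 1,"linear": [-0.28,0.06,0.47],"rotation": [0,-0.024,0]},{"gripper": 1,"linear": [-0.31,0.06,0.45],"rotation": [0,-0.025,0]},{"gripper": 1,"linear": [-0.32,0.06,0.43],"rotation": [0,-0.025,0]},{"gripper": 1,"linear": [-0.33,0.07,0.42],"rotation": [0,-0.025,0]},{"gripper": 1,"linear": [-0.35,0.07,0.4],"rotation": [0,-0.025,0]},{"gripper": 1,"linear": [-0.36,0.07,0.38],"rotation": [0,-0.025,0]},{"gripper": 1,"linear": [-0.38,0.07,0.37],"rotation": [0,-0.025,0]},{"gripper": 1,"linear": [-0.38,0.06,0.34],"rotation": [0,-0.025,0]},{"gripper": 1,"linear": [-0.4,0.07,0.33],"rotation": [0,-0.024,0]},{"gripper": 1,"linear": [0,0,0],"rotation": [0,0,0]},{"gripper": 1,"linear": [0,0,0],"rotation": [0,0,0]}]'

```text
time_s: 2.9
eef_pos: [480.9, 291.9, 151.1]
ee_rot: [-90.0, -0.0, -14.2]
contact_force: [-0.4, 0.6, -0.2]
width: 0.998
```

Run:
```python
from rig import manip,imaging
from h import *
import cv2,pickle
o=manip.get_obs();c=imaging.camera_params('wrist');im=imaging.capture('wrist');cv2.imwrite('pics/w1.png',im);pickle.dump((o,c),open('w1.pkl','wb'))
print(o['eef_pos'],o['ee_rot'],o['dq'].round(2)); print(proj(c,[480.1,294,59]),proj(c,[480.1,294,17]))
```

```text
[480.91778973 291.94154352 151.1087319 ] [-9.00426376e+01 -6.75020636e-03 -1.41660163e+01] [ 1.36 -0.09  1.25 -0.29  0.07  0.05  0.01]
[276.32782396 225.89629554] [276.56325633 209.03146012]
```

View pics/w1.png

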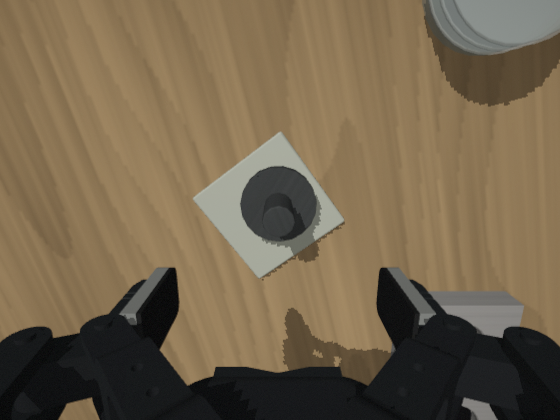

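Run:
```python
from rig import manip,imaging
from h import *
import cv2,pickle
o,c=pickle.load(open('w1.pkl','rb'));im=cv2.imread('pics/w1.png')
cr=cv2.resize(im[125:285,185:355],None,fx=4.5,fy=3.7*4.5/3.7*0.8,interpolation=cv2.INTER_CUBIC)
cr=cv2.resize(im[150:285,190:350],None,fx=4.4,fy=4.4,interpolation=cv2.INTER_CUBIC)
cv2.imwrite('pics/w1c.png',cv2.convertScaleAbs(cr,alpha=1.8))
g=cv2.cvtColor(im,cv2.COLOR_BGR2GRAY); print(g[220,270:290],g[200,235:325:6])
print(ray(c,279,203.5,17),ray(c,279,220,59)); print(manip.get_obs()['eef_pos'])
```

```text
[62 62 63 62 62 62 62 60 61 60 58 61 61 61 61 61 59 60 59 61] [168  62  61  61  62  57  49  48  43  34  60  64  60  61 169]
[483.00745775 297.83379475  17.        ] [482.77989251 297.49590649  59.        ]
[481.47210114 291.21712076 151.14071003]
```

View pics/w1c.png

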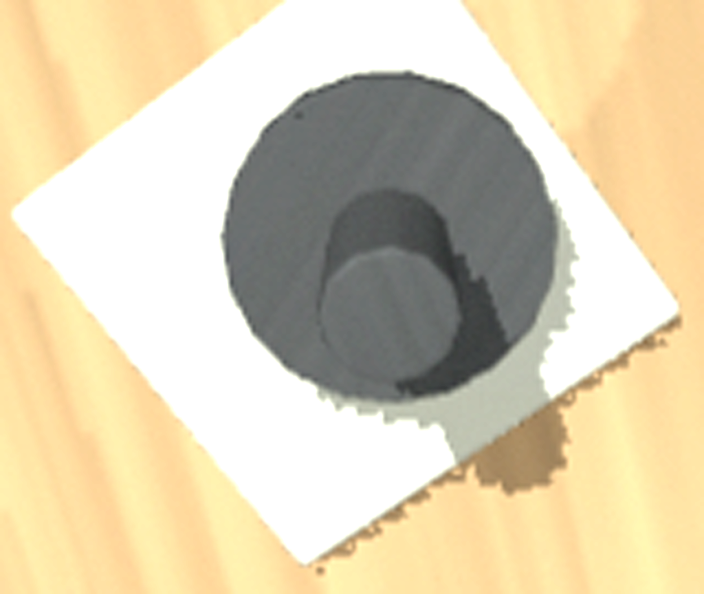

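Knob top at (278.7,221.3), disc centre (278.7,203.5): fingers straddle it; about 5 mm to go along tool z. Descend and grip.

move_arm --increments '[{"gripper": 1,"linear": [0,0.3,0.05],"rotation": [0,0,0]},{"gripper": 1,"linear": [0,0.4,0],"rotation": [0,0,0]},{"gripper": 1,"linear": [0,0.2,0],"rotation": [0,0,0]},{"gripper": 1,"linear": [0,0.11,0],"rotation": [0,0,0]},{"gripper": 1,"linear": [0,0,0],"rotation": [0,0,0]},{"gripper": 1,"linear": [0,0,0],"rotation": [0,0,0]}]'

```text
time_s: 3.7
eef_pos: [482.7, 297.7, 51.4]
ee_rot: [-89.9, -0.1, -14.2]
contact_force: [-0.4, 1.0, 0.8]
width: 0.999
```

Run:
```python
from rig import manip,imaging
from h import *
import cv2,pickle
o=manip.get_obs();c=imaging.camera_params('wrist');im=imaging.capture('wrist');cv2.imwrite('pics/w2.png',im);pickle.dump((o,c),open('w2.pkl','wb'))
print(o['eef_pos'],o['ee_rot'],proj(c,[482,296.5,17]))
```

```text
[482.67742743 297.72143923  51.35975776] [-8.99240024e+01 -7.28059744e-02 -1.41691852e+01] [277.64720567 268.6861571 ]
```

View pics/w2.png

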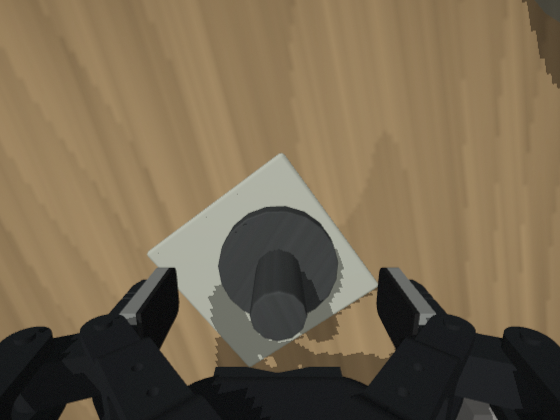

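move_arm --increments '[{"gripper": 1,"linear": [0,0.01,0.01],"rotation": [0,0,0]},{"gripper": -1,"linear": [0,0,0],"rotation": [0,0,0]},{"gripper": -1,"linear": [0,0,0],"rotation": [0,0,0]},{"gripper": -1,"linear": [0,0,0],"rotation": [0,0,0]},{"gripper": -1,"linear": [0,0,0],"rotation": [0,0,0]},{"gripper": -1,"linear": [0,0,0],"rotation": [0,0,0]},{"gripper": -1,"linear": [0,0,0],"rotation": [0,0,0]},{"gripper": -1,"linear": [0,0,0],"rotation": [0,0,0]}]' --force 60

```text
time_s: 4.75
eef_pos: [482.3, 298.4, 49.5]
ee_rot: [-90.0, -0.0, -14.2]
contact_force: [-0.6, 0.1, 4.8]
width: 0.241
```

move_arm --increments '[{"gripper": -1,"linear": [0,-0.1,0],"rotation": [0,0,0]},{"gripper": -1,"linear": [0,-0.3,0],"rotation": [0,0,0]},{"gripper": -1,"linear": [0,-0.4,0],"rotation": [0,0,0]},{"gripper": -1,"linear": [0,-0.2,0],"rotation": [0,0,0]},{"gripper": -1,"linear": [0,0,0],"rotation": [0,0,0]}]'

```text
time_s: 5.38
eef_pos: [482.9, 298.6, 150.5]
ee_rot: [-89.9, -0.1, -14.2]
contact_force: [-0.0, 0.4, -2.2]
width: 0.242
```

Run:
```python
from rig import manip,imaging
from h import *
import cv2,pickle
o=manip.get_obs();c=imaging.camera_params('wrist');im=imaging.capture('wrist');cv2.imwrite('pics/w3.png',im);pickle.dump((o,c),open('w3.pkl','wb'))
p=o['eef_pos'];print(p,o['ee_rot'],o['width'],o['contact_force'])
W=[(p,0)]
T=np.array([568.5,18.7,150])
W+=[(p+(T-p)*i/6,-14) for i in range(1,7)]
rows(W,Ro.from_euler('xyz',o['ee_rot'],degrees=True))
```

```text
[482.91590455 298.60766783 150.48233124] [-89.89197511  -0.11926953 -14.17165785] 0.24196169514576693 [-0.01755133  0.36912893 -2.19332921]
[0.25, 0.0, -0.42] [-0.001, -0.001, 0.001] [496.9 251.8 150.5] [-90.   -0.  -14.1]
[0.25, 0.0, -0.42] [0.0, -0.0, 0.0] [510.9 205.  150.5] [-90.   -0.  -14.1]
[0.26, 0.0, -0.41] [0.0, -0.0, 0.0] [526.2 158.9 150.5] [-90.   -0.  -14.1]
[0.25, 0.0, -0.42] [0.0, -0.0, 0.0] [540.2 112.  150.5] [-90.   -0.  -14.1]
[0.25, 0.0, -0.42] [0.0, -0.0, 0.0] [554.3  65.2 150.5] [-90.   -0.  -14.1]
[0.25, 0.0, -0.42] [0.0, -0.0, 0.0] [568.3  18.4 150.5] [-90.   -0.  -14.1]
```

View pics/w3.png

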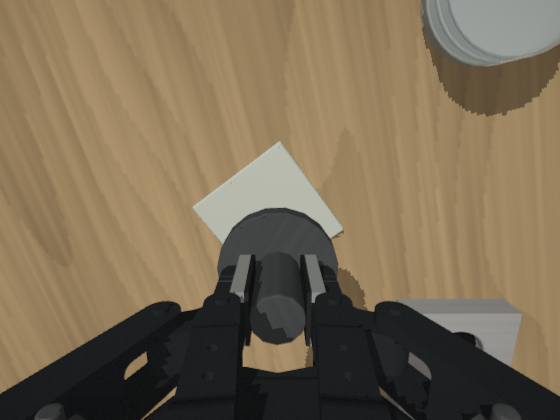

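The insert is held upright, disc centre about (278,264). Now go over the gauge to view steps 1 and 2.

move_arm --increments '[{"gripper": -1,"linear": [0.25,0,-0.42],"rotation": [0,0.001,0]},{"gripper": -1,"linear": [0.25,0,-0.42],"rotation": [0,0,0]},{"gripper": -1,"linear": [0.26,0,-0.41],"rotation": [0,0,0]},{"gripper": -1,"linear": [0.25,0,-0.42],"rotation": [0,0,0]},{"gripper": -1,"linear": [0.25,0,-0.42],"rotation": [0,0,0]},{"gripper": -1,"linear": [0.25,0,-0.42],"rotation": [0,0,0]},{"gripper": -1,"linear": [0,0,0],"rotation": [0,0,0]},{"gripper": -1,"linear": [0,0,0],"rotation": [0,0,0]},{"gripper": -1,"linear": [0,0,0],"rotation": [0,0,0]}]'

```text
time_s: 6.55
eef_pos: [566.0, 19.5, 148.6]
ee_rot: [-90.0, 0.1, -14.1]
contact_force: [-0.4, 0.4, -1.4]
width: 0.242
```

Run:
```python
from rig import manip,imaging
from h import *
import cv2,pickle
o=manip.get_obs();c=imaging.camera_params('wrist');im=imaging.capture('wrist');o2=manip.get_obs();cv2.imwrite('pics/w4.png',im);pickle.dump((o,c,o2),open('w4.pkl','wb'))
p=o['eef_pos'];print(p,o2['eef_pos'],o['ee_rot'],o2['ee_rot'])
for X in [[598.4,137.9,24],[578.5,58.3,30]]: print(proj(c,X))
```

```text
[566.0498824   19.5134235  148.62741261] [566.21047042  19.44045799 148.87812871] [-8.99805449e+01  8.19952707e-02 -1.41221010e+01] [-8.99826003e+01  5.42473758e-02 -1.41208867e+01]
[282.67905364  33.59741963]
[282.35877907 161.4726777 ]
```

View pics/w4.png

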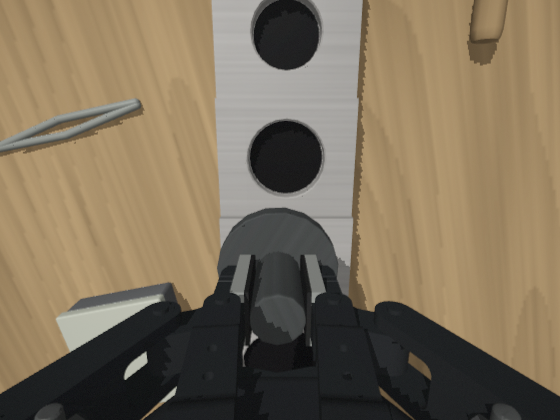

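Run:
```python
import cv2
im=cv2.imread('pics/w4.png')
cv2.imwrite('pics/w4a.png',cv2.convertScaleAbs(cv2.resize(im[195:285,210:345],None,fx=5.5,fy=5.5,interpolation=cv2.INTER_CUBIC),alpha=1.8))
cv2.imwrite('pics/w4b.png',cv2.convertScaleAbs(cv2.resize(im[0:215,205:375],None,fx=2.75,fy=2.75,interpolation=cv2.INTER_CUBIC),alpha=1.3))
```

```text
(no output)
```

View pics/w4a.png

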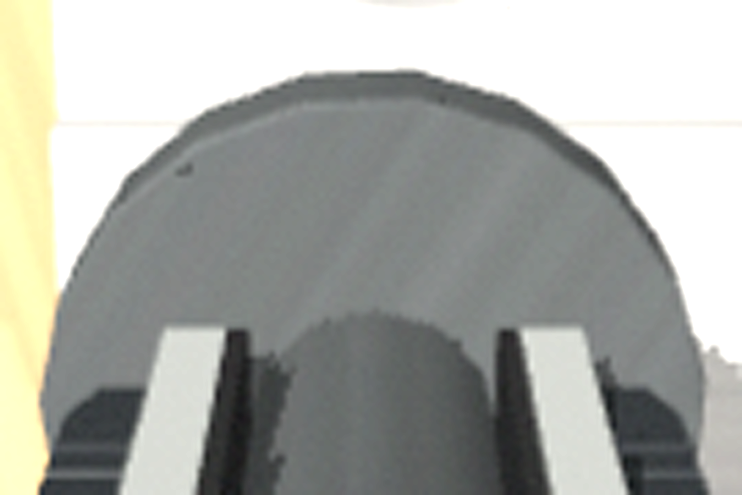

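View pics/w4b.png

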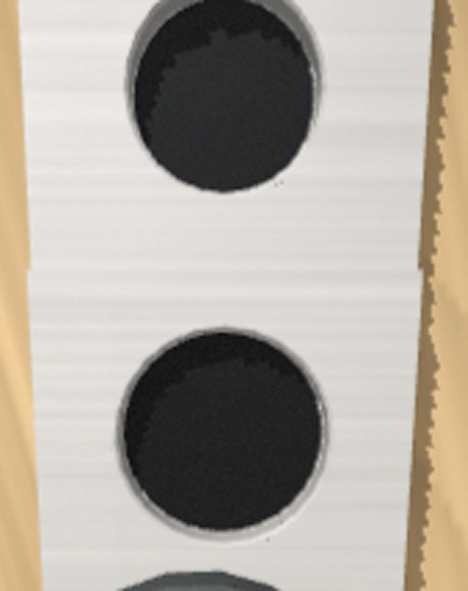

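Run:
```python
from h import *
import pickle
from scipy.optimize import least_squares
o,c,o2=pickle.load(open('w4.pkl','rb'))
p=(o['eef_pos']+o2['eef_pos'])/2
P=np.array([(300,108),(380,100),(440,103),(525,135),(600,178),(655,240),(690,310),(200,137),(125,200),(75,270),(48,370)],float)
zt=p[2]-45+12
X=np.array([ray(c,(u+.5)/5.5-.5+210,(v+.5)/5.5-.5+195,zt)[:2] for u,v in P])
f=lambda q:np.hypot(*(X-q[:2]).T)-q[2]
s=least_squares(f,[570,20,28]); print('disc',s.x,s.fun.round(1))
# rim of step 2
def fit(P,z,k,ox,oy):
    X=np.array([ray(c,(u+.5)/k-.5+ox,(v+.5)/k-.5+oy,z)[:2] for u,v in P])
    s=least_squares(lambda q:np.hypot(*(X-q[:2]).T)-q[2],[*X.mean(0),28]); return s.x,s.fun.round(1)
print('step2',fit([(116,430),(328,430),(222,326),(222,541)],30,2.75,205,0))
print('step1',fit([(124,88),(324,88),(222,193)],24,2.75,205,0))
print(p, 'offset disc-tcp in tool',R_of(-14.12).inv().apply(np.r_[s.x[:2]-p[:2],0]))
```

```text
disc [565.21619874  18.22200984  29.30426118] [-0.2 -0.2  0.1 -0.3  0.1  0.1  0.1  0.5  0.1  0.1 -0.2]
step2 (array([581.02999986,  59.75138834,  27.00167138]), array([-0.1, -0.1,  0.1,  0.1]))
step1 (array([600.99189297, 139.05679435,  23.61141989]), array([ 0.,  0., -0.]))
[566.13017641  19.47694074 148.75277066] offset disc-tcp in tool [-5.80218751e-01 -2.47039941e-16 -1.43998366e+00]
```

Disc diameter ≈58 mm; the wrist view puts all parts ~2.5 mm off the top view in the same direction, so relative offsets agree. Go to step 1, hovering.

move_arm --increments '[{"gripper": -1,"linear": [0.02,0,0.45],"rotation": [0,0,0]},{"gripper": -1,"linear": [0.02,0,0.45],"rotation": [0,0,0]},{"gripper": -1,"linear": [0.01,0.2,0.36],"rotation": [0,0,0]},{"gripper": -1,"linear": [0,0.3,0],"rotation": [0,0,0]},{"gripper": -1,"linear": [0,0.2,0],"rotation": [0,0,0]},{"gripper": -1,"linear": [0,0,0],"rotation": [0,0,0]},{"gripper": -1,"linear": [0,0,0],"rotation": [0,0,0]}]'

```text
time_s: 7.48
eef_pos: [603.2, 138.5, 80.1]
ee_rot: [-90.0, -0.1, -14.3]
contact_force: [0.3, 0.4, -1.2]
width: 0.239
```

Run:
```python
from rig import manip,imaging
from h import *
import cv2,pickle
o=manip.get_obs();c=imaging.camera_params('wrist');im=imaging.capture('wrist');o2=manip.get_obs();cv2.imwrite('pics/w5.png',im);pickle.dump((o,c,o2),open('w5.pkl','wb'))
p=o['eef_pos'];print(p,o2['eef_pos'],o['contact_force'],o2['ee_rot'])
```

```text
[603.23676497 138.48757499  80.14886283] [603.49957061 138.53901735  80.50347248] [ 0.31584712  0.38529355 -1.24114829] [-89.95104695  -0.101771   -14.30983273]
```

View pics/w5.png

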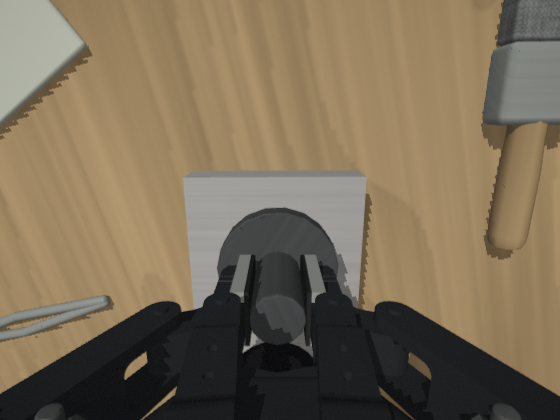

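Run:
```python
from h import *
import pickle,cv2
o,c,o2=pickle.load(open('w5.pkl','rb'))
im=cv2.imread('pics/w5.png')
cv2.imwrite('pics/w5a.png',cv2.convertScaleAbs(cv2.resize(im[160:300,175:375],None,fx=4,fy=4,interpolation=cv2.INTER_CUBIC),alpha=1.5))
```

```text
(no output)
```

View pics/w5a.png

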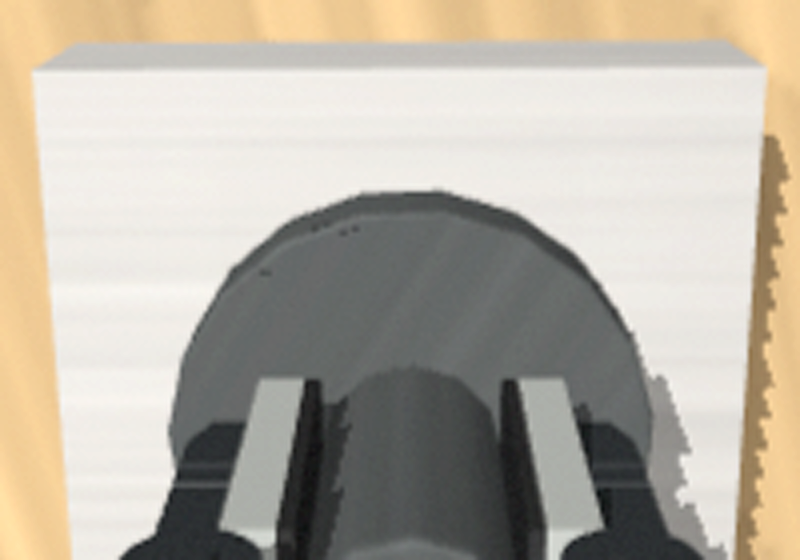

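Run:
```python
from h import *
import pickle
from scipy.optimize import least_squares
o,c,o2=pickle.load(open('w5.pkl','rb'))
p=(o['eef_pos']+o2['eef_pos'])/2
f=lambda u,v,z:ray(c,(u+.5)/4-.5+175,(v+.5)/4-.5+160,z)[:2]
A=f(35,71,24);B=f(767,67,24);print(A,B,np.linalg.norm(A-B))
L=f(70,525,24);Rr=f(740,525,24)
def dirn(a,b): d=(a-b)/np.linalg.norm(a-b); return np.degrees(np.arctan2(d[1],d[0]))
print('side dirs',dirn(A,L),dirn(B,Rr),np.linalg.norm(L-Rr))
g=np.radians((dirn(A,L)+dirn(B,Rr))/2); d=np.array([np.cos(g),np.sin(g)])
d=np.array([np.cos(np.radians(75.96)),np.sin(np.radians(75.96))]);
C=(A+B)/2-41*d
P=[(400,212),(440,212),(300,235),(245,275),(195,360),(175,430),(520,240),(580,275),(620,325),(645,385)]
zt=p[2]-33
X=np.array([f(u,v,zt) for u,v in P])
s=least_squares(lambda q:np.hypot(*(X-q[:2]).T)-q[2],[600,140,28]);print('disc',s.x,s.fun.round(1));
e=C-s.x[:2]; print('step1 (wrist)',C,'err world',e,'tool',R_of(-14.2).inv().apply([*e,0])); print(p)
```

```text
[565.14682401 189.66674055] [657.6810332  166.69695648] 95.34249236693515
side dirs 75.7255305012689 76.54895570044576 96.29465542083884
disc [602.72893768 137.61620536  28.71160179] [ 0.   0.2  0.4  0.1 -0.6  0.3 -0.5  0.  -0.   0.1]
step1 (wrist) [601.46736014 138.40665806] err world [-1.26157754  0.7904527 ] tool [-1.41693436e+00  7.91131016e-17  4.56826404e-01]
[603.36816779 138.51329617  80.32616765]
```

move_arm --increments '[{"gripper": -1,"linear": [-0.02,0.04,0.01],"rotation": [0,0,0]},{"gripper": -1,"linear": [0,0.04,0],"rotation": [0,0,0]},{"gripper": -1,"linear": [0,0.02,0],"rotation": [0,0,0]},{"gripper": -1,"linear": [0,0.01,0],"rotation": [0,0,0]},{"gripper": -1,"linear": [0,0.01,0],"rotation": [0,0,0]},{"gripper": -1,"linear": [0,0,0],"rotation": [0,0,0]}]'

```text
time_s: 8.28
eef_pos: [600.8, 140.1, 68.5]
ee_rot: [-90.0, -0.0, -14.3]
contact_force: [-4.7, -1.9, 9.3]
width: 0.242
```

move_arm --increments '[{"gripper": -1,"linear": [0,0.015,0],"rotation": [0,0,0]},{"gripper": -1,"linear": [0,0,0],"rotation": [0,0,0]},{"gripper": -1,"linear": [0,0,0],"rotation": [0,0,0]}]'

```text
time_s: 8.65
eef_pos: [600.9, 140.1, 68.4]
ee_rot: [-90.1, -0.0, -14.3]
contact_force: [-8.8, -3.6, 21.5]
width: 0.245
```

Run:
```python
from rig import manip,imaging
import cv2
o=manip.get_obs();print(o['eef_pos'],o['contact_force'],o['ee_rot'])
cv2.imwrite('pics/w6.png',imaging.capture('wrist'))
```

```text
[600.90454547 140.08796234  68.42297574] [-8.75619241 -3.63430515 21.53385871] [-9.00673148e+01 -3.20657135e-02 -1.42838006e+01]
```

View pics/w6.png

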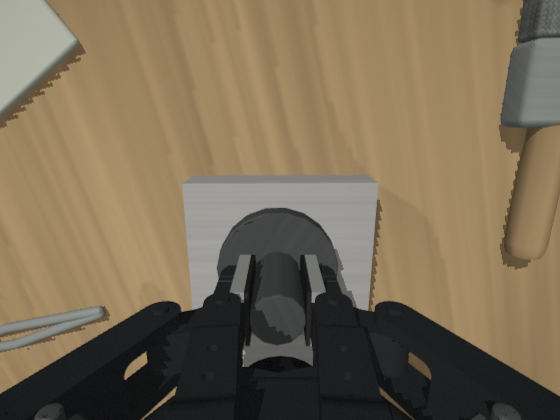

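Step 1 refuses: 21.5 N with the tool halted at z 68.4 (underside on the 24 mm face). On to step 2.

move_arm --increments '[{"gripper": -1,"linear": [0,-0.12,0],"rotation": [0,0,0]},{"gripper": -1,"linear": [0,-0.13,0],"rotation": [0,0,0]},{"gripper": -1,"linear": [0,0,-0.4],"rotation": [0,0.001,0]},{"gripper": -1,"linear": [0,0,-0.4],"rotation": [0,0,0]},{"gripper": -1,"linear": [0,0,0],"rotation": [0,0,0]},{"gripper": -1,"linear": [0,0,0],"rotation": [0,0,0]},{"gripper": -1,"linear": [0,0,0],"rotation": [0,0,0]}]'

```text
time_s: 9.57
eef_pos: [581.5, 64.3, 91.1]
ee_rot: [-89.9, -0.0, -14.3]
contact_force: [-0.2, 0.5, -1.2]
width: 0.236
```

Run:
```python
from rig import manip,imaging
from h import *
import cv2,pickle
o=manip.get_obs();c=imaging.camera_params('wrist');im=imaging.capture('wrist');o2=manip.get_obs();cv2.imwrite('pics/w7.png',im);pickle.dump((o,c,o2),open('w7.pkl','wb'))
p=o['eef_pos'];print(p,o2['eef_pos'],o['contact_force'],o2['ee_rot'])
```

```text
[581.54335807  64.28560407  91.09671761] [581.42921013  64.18388373  90.9803579 ] [-0.15823655  0.53156162 -1.23660588] [-8.99436038e+01 -1.22622012e-02 -1.42764707e+01]
```

View pics/w7.png

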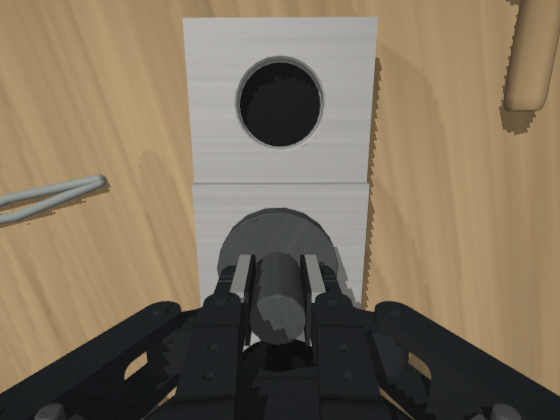

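```bash
cat > m.py <<'E'
from h import *
import pickle,cv2
from scipy.optimize import least_squares
def circ(c,P,z,k,ox,oy):
    X=np.array([ray(c,(u+.5)/k-.5+ox,(v+.5)/k-.5+oy,z)[:2] for u,v in P])
    s=least_squares(lambda q:np.hypot(*(X-q[:2]).T)-q[2],[*X.mean(0),28]); return s.x,s.fun.round(1)
E
python3 - <<'E'
import cv2
im=cv2.imread('pics/w7.png')
cv2.imwrite('pics/w7a.png',cv2.convertScaleAbs(cv2.resize(im[40:200,180:380],None,fx=3.75,fy=3.75,interpolation=cv2.INTER_CUBIC),alpha=1.3))
cv2.imwrite('pics/w7b.png',cv2.convertScaleAbs(cv2.resize(im[170:300,180:380],None,fx=4,fy=4,interpolation=cv2.INTER_CUBIC),alpha=1.5))
E
```

```text
(no output)
```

View pics/w7a.png

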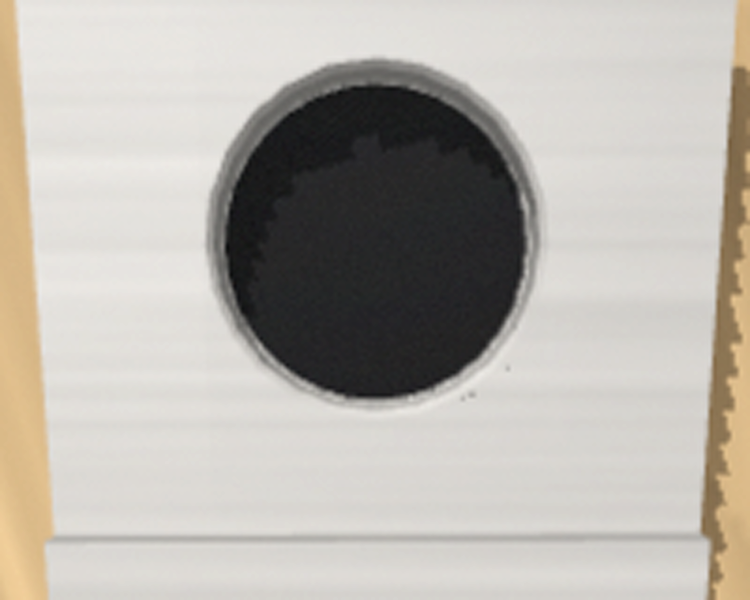

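View pics/w7b.png

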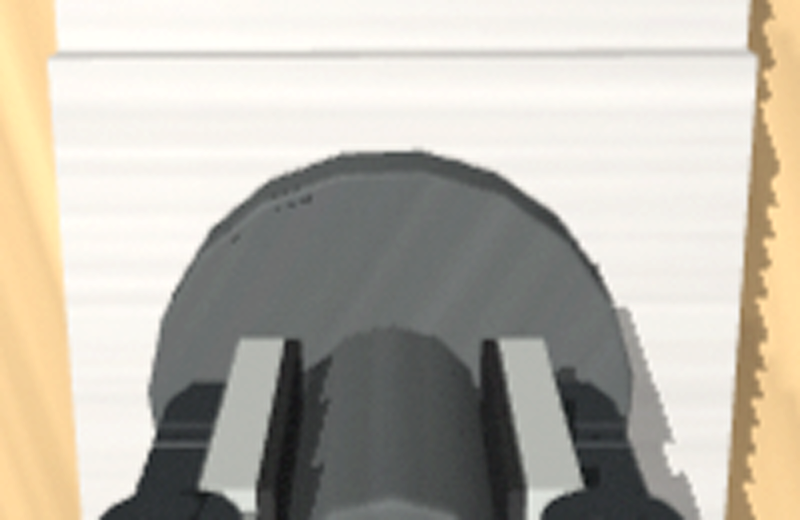

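Run:
```python
from m import *
o,c,o2=pickle.load(open('w7.pkl','rb')); p=(o['eef_pos']+o2['eef_pos'])/2
d=np.array([np.cos(np.radians(75.96)),np.sin(np.radians(75.96))])
s1,r=circ(c,[(207,235),(543,235),(375,58),(375,408)],24,3.75,180,40); print('step1',s1,r,'-> step2',s1[:2]-82*d)
f=lambda u,v:ray(c,(u+.5)/4-.5+180,(v+.5)/4-.5+170,30)[:2]
A=f(50,59);B=f(757,56);print('edge ->',(A+B)/2-41*d,np.linalg.norm(A-B))
D,r=circ(c,[(340,175),(420,174),(270,205),(210,250),(165,330),(152,390),(500,198),(560,235),(600,285),(625,350)],p[2]-44.4+12,4,180,170)
print('disc',D,r,p)
for C in (s1[:2]-82*d,(A+B)/2-41*d): print('tool shift',R_of(-14.2).inv().apply([*(C-D[:2]),0]))
```

```text
step1 [601.16485651 139.12756822  23.28284602] [ 0.1  0.1 -0.1 -0.1] -> step2 [581.27171958  59.5771873 ]
edge -> [581.47321603  58.95513169] 95.29720177137924
disc [580.8348598   63.27547741  28.95363059] [ 0.3  0.  -0.2 -0.  -0.2  0.2 -0.2  0.1  0.  -0.1] [581.4862841   64.2347439   91.03853776]
tool shift [ 1.33072956e+00 -5.97701082e-16 -3.47812521e+00]
tool shift [ 1.67866419e+00 -6.92905177e-16 -4.03174557e+00]
```

move_arm --increments '[{"gripper": -1,"linear": [0.012,0.05,-0.033],"rotation": [0,0,0]},{"gripper": -1,"linear": [0,0.05,0],"rotation": [0,0,0]},{"gripper": -1,"linear": [0,0.04,0],"rotation": [0,0,0]},{"gripper": -1,"linear": [0,0.015,0],"rotation": [0,0,0]},{"gripper": -1,"linear": [0,0.01,0],"rotation": [0,0,0]},{"gripper": -1,"linear": [0,0.01,0],"rotation": [0,0,0]},{"gripper": -1,"linear": [0,0.005,0],"rotation": [0,0,0]},{"gripper": -1,"linear": [0,0,0],"rotation": [0,0,0]},{"gripper": -1,"linear": [0,0,0],"rotation": [0,0,0]}]'

```text
time_s: 10.75
eef_pos: [581.5, 59.4, 74.4]
ee_rot: [-90.0, -0.0, -14.4]
contact_force: [-4.9, -0.7, 13.1]
width: 0.243
```

Run:
```python
from rig import manip,imaging
import cv2
o=manip.get_obs();print(o['eef_pos'],o['contact_force'],o['ee_rot'])
cv2.imwrite('pics/w8.png',imaging.capture('wrist'))
```

```text
[581.51716955  59.3957853   74.35650817] [-4.93623403 -0.74657276 13.1378806 ] [-9.00257737e+01 -2.32931445e-02 -1.43765618e+01]
```

View pics/w8.png

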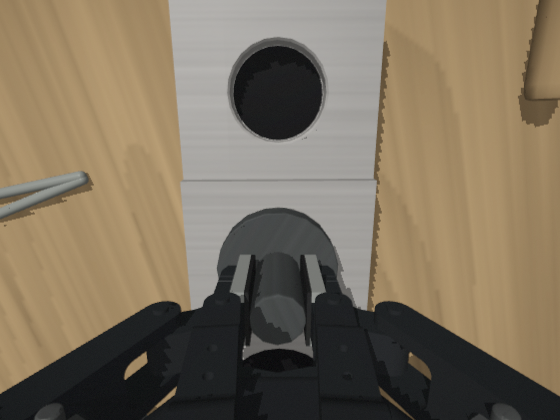

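Step 2 refuses too: 13 N with z halted at 74.4 = 30 + 44.4. On to step 3.

move_arm --increments '[{"gripper": -1,"linear": [0,-0.12,0],"rotation": [0,0,0]},{"gripper": -1,"linear": [0,-0.13,0],"rotation": [0,0,0]},{"gripper": -1,"linear": [0.005,0,-0.4],"rotation": [0,-0.002,0]},{"gripper": -1,"linear": [0.005,0,-0.41],"rotation": [0,0,0]},{"gripper": -1,"linear": [0,0,0],"rotation": [0,0,0]},{"gripper": -1,"linear": [0,0,0],"rotation": [0,0,0]},{"gripper": -1,"linear": [0,0,0],"rotation": [0,0,0]},{"gripper": -1,"linear": [0,0,0],"rotation": [0,0,0]}]'

```text
time_s: 11.8
eef_pos: [562.8, -18.4, 97.9]
ee_rot: [-90.0, -0.0, -14.1]
contact_force: [0.6, -0.7, -1.0]
width: 0.243
```

Run:
```python
from rig import manip,imaging
from h import *
import cv2,pickle
o=manip.get_obs();c=imaging.camera_params('wrist');im=imaging.capture('wrist');o2=manip.get_obs();cv2.imwrite('pics/w9.png',im);pickle.dump((o,c,o2),open('w9.pkl','wb'))
p=o['eef_pos'];print(p,o2['eef_pos'],o['contact_force'],o2['ee_rot'])
cv2.imwrite('pics/w9a.png',cv2.convertScaleAbs(cv2.resize(im[40:200,180:380],None,fx=3.75,fy=3.75,interpolation=cv2.INTER_CUBIC),alpha=1.3))
cv2.imwrite('pics/w9b.png',cv2.convertScaleAbs(cv2.resize(im[170:300,180:380],None,fx=4,fy=4,interpolation=cv2.INTER_CUBIC),alpha=1.5))
```

```text
[562.79149802 -18.36104747  97.93046971] [562.69389555 -18.64601648  97.85988064] [ 0.60668897 -0.72121616 -1.00133409] [-8.99782950e+01 -3.95693702e-03 -1.40735518e+01]
```

View pics/w9a.png

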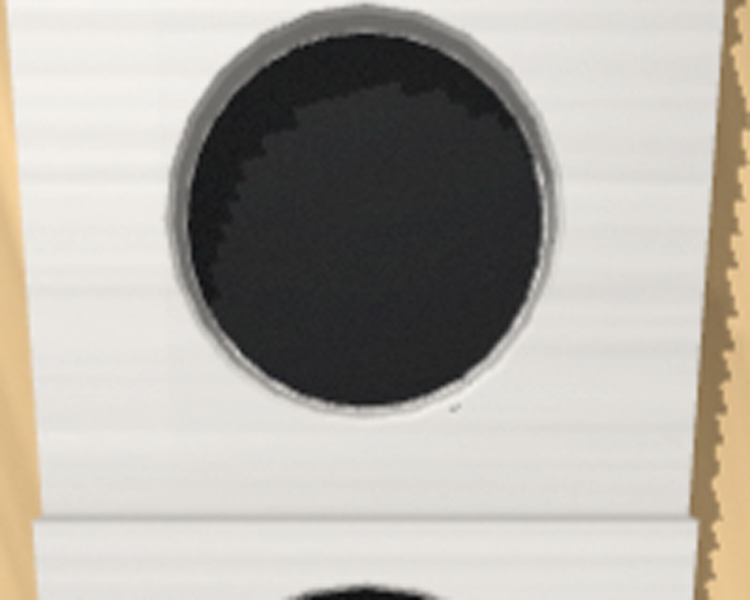

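View pics/w9b.png

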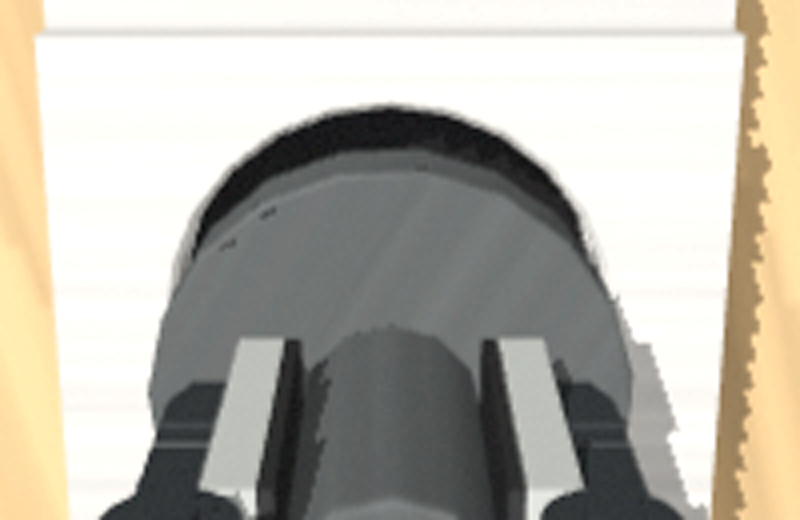

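Run:
```python
from m import *
o,c,o2=pickle.load(open('w9.pkl','rb')); p=(o['eef_pos']+o2['eef_pos'])/2
d=np.array([np.cos(np.radians(75.96)),np.sin(np.radians(75.96))])
s1,r=circ(c,[(167,212),(560,212),(363,4),(363,416)],30,3.75,180,40); print('step2',s1,r)
f=lambda u,v:ray(c,(u+.5)/4-.5+180,(v+.5)/4-.5+170,36)[:2]
A=f(36,37);B=f(745,35)
# step3 rim with fixed R 32
X=np.array([f(*q) for q in [(395,104),(340,112),(455,113),(270,145),(205,205),(520,140),(575,190),(175,260),(600,245)]])
s3=least_squares(lambda q:np.hypot(*(X-q[:2]).T)-32,X.mean(0)-[7,28]); print('rim3',s3.x,s3.fun.round(1))
D,r=circ(c,[(340,175),(420,174),(270,205),(210,250),(165,330),(152,390),(500,198),(560,235),(600,285),(625,350)],p[2]-44.4+12,4,180,170)
print('disc',D,r,p)
for C in (s1[:2]-82*d,(A+B)/2-41*d,s3.x): print(C,'tool shift',R_of(-14.1).inv().apply([*(C-D[:2]),0]).round(2))
```

```text
step2 [581.18502427  59.55475671  27.24868921] [ 0.1  0.1 -0.1 -0.1]
rim3 [561.80646337 -21.31758924] [ 0.2 -0.   0.1 -0.5 -0.2  0.3  0.2  0.3 -0.6]
disc [562.05885922 -19.39807604  28.94487488] [ 0.3  0.  -0.2 -0.  -0.2  0.2 -0.2  0.1  0.  -0.1] [562.74269679 -18.50353197  97.89517517]
[561.29188735 -19.9956242 ] tool shift [-0.6  -0.   -0.77]
[561.51667577 -20.58921358] tool shift [-0.24 -0.   -1.29]
[561.80646337 -21.31758924] tool shift [ 0.22 -0.   -1.92]
```

move_arm --increments '[{"gripper": -1,"linear": [-0.002,0.05,-0.013],"rotation": [0,0,0]},{"gripper": -1,"linear": [0,0.05,0],"rotation": [0,0,0]},{"gripper": -1,"linear": [0,0.05,0],"rotation": [0,0,0]},{"gripper": -1,"linear": [0,0.015,0],"rotation": [0,0,0]},{"gripper": -1,"linear": [0,0.015,0],"rotation": [0,0,0]},{"gripper": -1,"linear": [0,0.015,0],"rotation": [0,0,0]},{"gripper": -1,"linear": [0,0,0],"rotation": [0,0,0]},{"gripper": -1,"linear": [0,0,0],"rotation": [0,0,0]}]'

```text
time_s: 12.85
eef_pos: [562.2, -20.6, 78.4]
ee_rot: [-90.0, -0.0, -14.1]
contact_force: [0.3, 1.2, -2.5]
width: 0.241
```

move_arm --increments '[{"gripper": -1,"linear": [0,0.02,0],"rotation": [0,0,0]},{"gripper": -1,"linear": [0,0.02,0],"rotation": [0,0,0]},{"gripper": -1,"linear": [0,0.02,0],"rotation": [0,0,0]},{"gripper": -1,"linear": [0,0.015,0],"rotation": [0,0,0]},{"gripper": -1,"linear": [0,0.01,0],"rotation": [0,0,0]},{"gripper": -1,"linear": [0,0.01,0],"rotation": [0,0,0]},{"gripper": -1,"linear": [0,0,0],"rotation": [0,0,0]},{"gripper": -1,"linear": [0,0,0],"rotation": [0,0,0]}]'

```text
time_s: 13.85
eef_pos: [562.2, -20.7, 68.8]
ee_rot: [-90.0, -0.0, -14.1]
contact_force: [0.3, 3.5, -1.7]
width: 0.242
```

Run:
```python
from rig import manip,imaging
import cv2
o=manip.get_obs();print(o['eef_pos'],o['contact_force'],o['ee_rot'],o['wrist_torque'])
im=imaging.capture('wrist');cv2.imwrite('pics/w10.png',im)
```

```text
[562.15235662 -20.6642638   68.8313658 ] [ 0.30978034  3.51257062 -1.70916424] [-8.99838380e+01 -1.68469808e-02 -1.41465596e+01] [ 0.53668235 -0.32273162 -0.01888857]
```

View pics/w10.png

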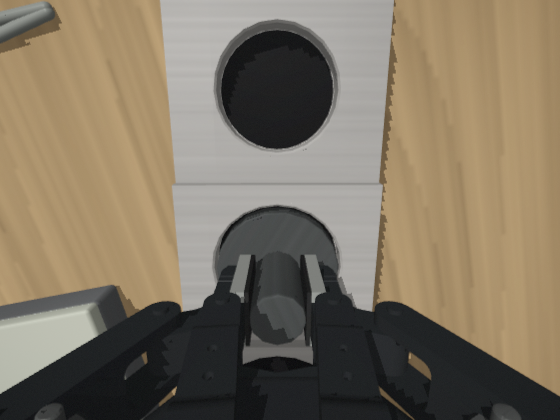

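It entered step 3: the disc sits inside the mouth rim at (277,255). Lower to the floor.

move_arm --increments '[{"gripper": -1,"linear": [0,0.005,0.005],"rotation": [0,0,0]},{"gripper": -1,"linear": [0,0.005,0],"rotation": [0,0,0]},{"gripper": -1,"linear": [0,0,0],"rotation": [0,0,0]},{"gripper": -1,"linear": [0,0,0],"rotation": [0,0,0]}]'

```text
time_s: 14.4
eef_pos: [562.2, -20.5, 68.5]
ee_rot: [-90.0, -0.0, -14.2]
contact_force: [-0.6, 2.3, 7.1]
width: 0.243
```

move_arm --increments '[{"gripper": 0.0,"linear": [0,0,0],"rotation": [0,0,0]},{"gripper": 0.3,"linear": [0,0,0],"rotation": [0,0,0]},{"gripper": 0.6,"linear": [0,0,0],"rotation": [0,0,0]},{"gripper": 0.6,"linear": [0,0,0],"rotation": [0,0,0]},{"gripper": 0.6,"linear": [0,0,0],"rotation": [0,0,0]},{"gripper": 0.6,"linear": [0,-0.05,0],"rotation": [0,0,0]},{"gripper": 0.6,"linear": [0,-0.2,0],"rotation": [0,0,0]},{"gripper": 0.6,"linear": [0,-0.3,0],"rotation": [0,0,0]},{"gripper": 0.6,"linear": [0,-0.3,0],"rotation": [0,0,0]},{"gripper": 0.6,"linear": [0,0,0],"rotation": [0,0,0]},{"gripper": 0.6,"linear": [0,0,0],"rotation": [0,0,0]}]'

```text
time_s: 15.78
eef_pos: [562.0, -20.5, 153.3]
ee_rot: [-90.0, -0.0, -14.2]
contact_force: [-0.5, -0.7, -0.2]
width: 0.803
```

Run:
```python
from rig import manip,imaging
import cv2
o=manip.get_obs();print(o['eef_pos'],o['contact_force'],o['width'])
cv2.imwrite('pics/w11.png',imaging.capture('wrist'))
cv2.imwrite('pics/s11.png',imaging.capture('scene'))
im=cv2.imread('pics/s11.png');cv2.imwrite('pics/s11c.png',cv2.resize(im[140:270,90:390],None,fx=2.6,fy=2.6,interpolation=cv2.INTER_CUBIC))
```

```text
[562.03778817 -20.48022761 153.28451401] [-0.4533983  -0.67966852 -0.2266588 ] 0.8031216865806693
```

View pics/w11.png

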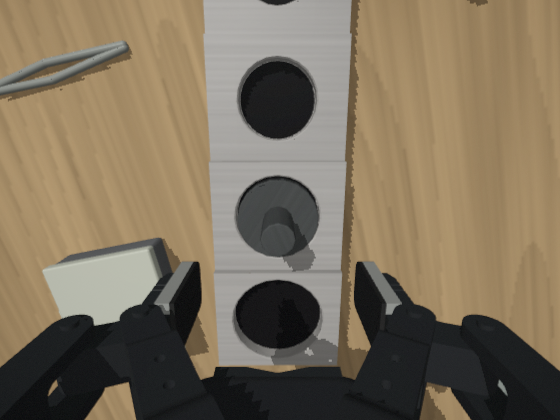

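View pics/s11c.png

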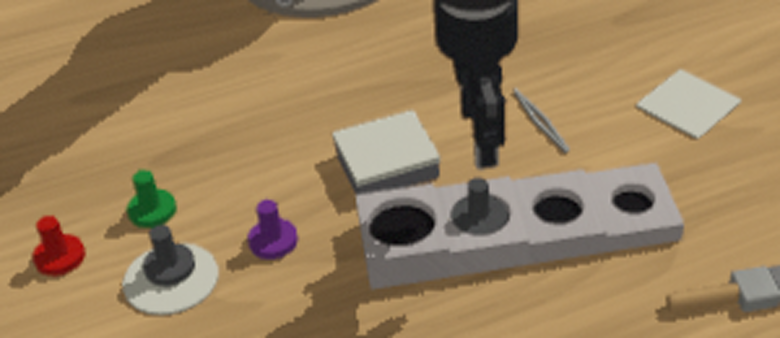

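The insert stands upright and flush in step 3 (wrist view, about (278,216)), clear of the gripper. The other insert is still on the round mat and nothing else has been disturbed. Handing in.

```bash
python3 -c "
from rig import manip
print(manip.close_job())"
```

```text
the job is handed in; nothing more can be done
None
```

The insert from the square mat fits step 3 (the 62 mm recess). I left it there upright, flush and let go, and handed the job in at about 16 s.

- **Step 1 (46 mm):** it was refused. The underside stopped on the face at 24 mm with 21.5 N of push.
- **Step 2 (54 mm):** it was refused. The underside stopped on the face at 30 mm with 13 N of push.
- **Step 3 (62 mm):** it went in with at most a light touch on the wall (3.5 N sideways). I lowered it the full 12 mm until it rested on the floor with 7 N, then opened the fingers and withdrew straight up.

My camera estimates of the disc's diameter came out at about 57 to 59 mm, which agrees with step 3 being the first that takes it.

- **Last pictures:** the insert is seated and clear of the gripper. The other insert is still on the round mat, and everything in view looks undisturbed; I compared that by eye only.
- **Disagreements:** the top and wrist cameras differed by about 3 to 5 mm in absolute position. I aligned by relative wrist-camera measurements instead. For step 3, these disagreed by up to about 1.2 mm, and I used the middle value.

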